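Close the caramel pouring frame

ROBOT

A 7-joint arm with a two-finger parallel gripper is mounted at the origin on a cart in front of the work surface, level with it; the furniture and walls round the work are solid. World frame = base frame: x ahead of the robot, y to its left, z up, the work surface at z = 0. Lengths are in mm, angles in rad, forces in N, time in s.
With the tool pointing down it reaches from about 400 to 850 mm from the base axis. Payload 4.5 kg.
Tool frame: the origin (TCP) lies at the very end of the fingers, on their centre line; the grasp point (between the pads) lies 19 mm behind it (grip_point_offset is the distance from the TCP to the grasp point, in mm); z points along the fingers, y is the line along which they close (so a half turn about z gives the same grasp; the last joint's range is limited). The gripper opens to 85 mm and grips with 20 to 120 N. Pads are 22 mm wide; open, the fingers measure 114 mm over their backs; the gripper's body (76 mm by 85 mm) begins 54 mm behind the grasp point. The pads swing forward as they close: fully open they stand 13 mm farther back than shut.
Start: joints at [1.139, 0.689, -0.195, 1.565, 0.157, 0.902, -0.215], TCP at [280.744, -558.426, 206.217] pointing down, gripper open.
Joint ranges: [-3.01, 3.01], [-0.46, 2.08], [-1.47, 1.51], [0.13, 2.56], [-1, 4.14], [0.04, 2.09], [-2.66, 2.66]. Speed limits (rad/s): [2.57, 2.57, 3.14, 3.14, 3.14, 3.14, 3.14].

INTERFACE

Orientations are given as a unit quaternion [w, x, y, z].
In Python, from cell import * gives the robot as it stands.
- The arm moves only by the tool servo_tool, never from a script. Its argument "steps" is a list that holds one entry, the list of rows, each a list of 7 numbers: the turn, a rotation vector about the world's x, y, z in shares of pi rad (1.0 is pi rad), then the shift along the world's x, y, z in parts of the range, where 1.0 means 0.6 m, then the opening, from 0 (shut) to 1 (fully open). In form: [[[wx, wy, wz, x, y, z, jaw], ...]]. A call has 1 to 10 rows; each row is the pose to reach, as a shift and turn from the pose commanded when the call began; what a row does not reach only later rows make up. A row lasts 1/12 s, in which the tool goes at most 41.7 mm and 7.16 degrees, less where a joint would pass 70% of its speed; a pose out of reach is approached as far as the arm can. A shift or turn number past 1, either way, is cut back to 1. A call with a gripper value outside its range is refused whole. The fingers move at their own pace and stop on an object; the grip force is fixed at half the most. Time passes only in rows, so rows that repeat a pose let the fingers close. It gives the time, the measured TCP pose, the force, the opening and the grip force at its end, in the units of the state.
- observe(): the state, without advancing time (a new reading comes with each control period).
- camera(name): name is "scene" or "top"; returns a dict with "image" (400x640x3 uint8, red, green, blue), "range_z" (400x640 float32, mm along the optical axis (not along the pixel's ray), 0 where there is no reading), "fx", "fy", "cx", "cy" (pixels), "eye" and "orientation" of the camera in the world. Camera axes: x right, y down, z forward; pixel columns grow to the right and rows downward; lengths in mm; the calibration is good to about 2 mm. A picture is of the moment at which its call begins.
- finish_job(): hands the job in; it is judged then, once.
Trained networks look in a picture, given as the dict that the camera call returned (one of the last four; its "shot" number tells which), for a name from the list of things; names that differ only in an ending like _2 or _b are one class to them, and where a whole thing is asked for, a point or a joint stands for the part that bears it (a point fixed in the world has none). Each returns a list of dicts, best first, with "score" (0 to 1); they miss things now and then, are a little off and sometimes report something else, mostly with a low value. They report only what shows in the picture. A call takes as long as a camera call. They do not tell look-alikes from the thing itself.
- trace(query, picture): "pixels" (400x640 bool, what is visible of it) and "box" ([left, top, right, bottom] in pixels, round what is visible of it).
- tip_of(query, picture): "at" ([column, row] in pixels: a listed point, or the origin of a listed thing).
The state is a dict: "clock": time; "joint_pos": joint angles; "dq": joint speeds; "joint_torque": joint torques, N m; "eef_pos": TCP position; "orientation": TCP orientation; "ft_force": force on the tool from outside, world axes, zero at the start; "ft_torque": the same for the moment, N m; "grip_width": opening from 0.0 (shut) to 1.0 (fully open); "gripper_force": force on a finger pad.
Only numpy, scipy, OpenCV 4.12 (cv2) and the standard library are available. Lean on these libraries where they do the work, as an engineer would, in place of code of your own. Each camera call takes 0.05 s, during which the arm holds its last target. There are 200 camera calls.

TASK

Finish the caramel frame on the marble slab, where the far steel bar and the left one already lie: gently lay the loose short bar in as the right side and the loose long bar across the near end, so that all four bars form a closed rectangle, butted tight together with no gap at any corner for caramel to leak through and with the outer faces lined up. The end bars run across the ends of the side bars; leave the other things where they stand and let go of the bars.

Things in the scene. Friction and masses are not known exactly. Their poses are not given: they have to be found in the camera images.
- slab: White marble pastry slab standing on the worktop, 220 (x) x 280 (y) mm, top 20 mm above the worktop; it cannot be shifted. Wall cupboards hang over the back of the worktop: beyond x = 0.5 m, from 0.47 m above it. Origin: centre of its underside; x and y along its sides, z up.
- far_bar: Polished steel bar, 18x18 mm section, 200 mm long, 0.35 to 0.65 kg, already lying loose on the slab as the far end of the frame. Origin: centre of its underside; y along its length, x across it, pointing away from the inside of the frame; z up.
- set_side_bar: Polished steel bar, 18x18 mm section, 120 mm long, 0.2 to 0.4 kg, already lying loose on the slab as the left side of the frame: its +x end face butts on the near long face of far_bar at that bar's left (+y) end, outer faces in line. Its centre is thus at about x = -69 mm, y = +91 mm in the frame of far_bar. Origin: centre of its underside; x along its length, z up.
- loose_side_bar: Polished steel bar, 18x18 mm section, 120 mm long, 0.2 to 0.4 kg, the right side of the frame; at the start it lies on the worktop right of the slab with the loose 200 mm bar to its left or right, middles 0.15 m or more apart, both lying roughly along x. When finished its centre is at x = -69 mm, y = -91 mm in the frame of far_bar. Origin: centre of its underside; x along its length, z up.
- end_bar: Polished steel bar, 18x18 mm section, 200 mm long, 0.35 to 0.65 kg, the near end of the frame; at the start it lies on the worktop right of the slab. When finished its centre is at x = -138 mm, y = 0 in the frame of far_bar, parallel to it, its long face butting on the near end faces of both side bars. Origin: centre of its underside; y along its length, z up.
- set_side_bar_a (a point): Centre of one end face (18x18) of set_side_bar, the end to its own +x, 60 mm from the bar's middle, 9 mm above its underside.
- set_side_bar_b (a point): Centre of one end face (18x18) of set_side_bar, the end to its own -x, 60 mm from the bar's middle, 9 mm above its underside.
- loose_side_bar_a (a point): Centre of one end face (18x18) of loose_side_bar, the end to its own +x, 60 mm from the bar's middle, 9 mm above its underside.
- loose_side_bar_b (a point): Centre of one end face (18x18) of loose_side_bar, the end to its own -x, 60 mm from the bar's middle, 9 mm above its underside.
- sugar_canister: Cream square sugar canister with a wooden lid, 102x102x130, at the back left (mm); a bystander. Origin: centre of its underside.
- honey: Honey jar with a white lid, 64 across, 97 high, at the back, right of the slab (mm); a bystander. Origin: centre of its underside.
- salt: White salt tub with a pink lid, 48 across, 66 high, behind the loose bars (mm); a bystander. Origin: centre of its underside.
- timer: Round white kitchen timer with a red pointer, 69 across, 46 high, right of the loose bars (mm); a bystander. Origin: centre of its underside.
- spoon: Wooden spoon, 311 long, 44 wide, 14 high, at the back right (mm); a bystander. Origin: centre of its underside.
- vanilla: Small glass spice jar with a dark grey cap, 36 across, 92 high, at the back left (mm); a bystander. Origin: centre of its underside.
Not all that is in view belongs to the job. Leave any turquoise look-alike of the end_bar alone.

How it is judged:
By the outcome, as a careful person would: the job done as asked, in the order asked, and still so for the second after the job is handed in, with the robot touching nothing.
It also fails if it takes over 64 s, if anything falls off the work surface, if the arm or the gripper's body presses on something with over 40 N, if the wrist force passes 120 N, or if a joint passes its speed limit or range.

## Working session

There is one attempt and no reset: what is moved stays moved. The work goes in short steps, Python scripts to look and compute and a tool call to move; the robot and the scene stay as the last step left them, time stands still between calls to the robot, and variables do not carry over. Pictures are saved under pics/ and viewed, at most 10 in all, crops included, and the job is handed in when it is done.

Besides the shell and the picture viewer there is one more tool, called after "Call:" as name([rows], argument=value, ...), one row to a line, values as JSON. servo_tool: Moves the arm, as the interface text tells. Its arguments: {"type":"object","properties":{"steps":{"type":"array"}},"required":["steps"]}

```bash
ls; mkdir -p pics; cat > h.py <<'E'
from cell import *
import numpy as np, cv2
from scipy.spatial.transform import Rotation as R
def cloud(c):
    v,u=np.mgrid[0:400,0:640]; z=c["range_z"].astype(float)
    p=np.stack([(u-c["cx"])/c["fx"]*z,(v-c["cy"])/c["fy"]*z,z],-1)
    q=c["orientation"]; M=R.from_quat([q[1],q[2],q[3],q[0]]).as_matrix()
    return p@M.T+np.array(c["eye"])
def topmask(c,m,z,tol=4):
    P=cloud(c); return P[m&(c["range_z"]>0)&(abs(P[...,2]-z)<tol)]
def rect(P):
    r=cv2.minAreaRect(P[:,:2].astype(np.float32)); return [np.round(x,2) for x in r]
E
python3 - <<'E'
from h import *
s=observe(); print({k:np.round(v,3) for k,v in s.items()})
for n in("scene","top"):
    c=camera(n); cv2.imwrite(f"pics/{n}0.png",c["image"][...,::-1])
    print(n,c["eye"],c["orientation"],c["fx"])
    P=cloud(c)
    for q in("far_bar","set_side_bar","loose_side_bar","end_bar","slab"):
        for d in trace(q,c)[:4]:
            m=np.array(d["pixels"]); X=P[m&(c["range_z"]>0)]
            zt=np.percentile(X[:,2],90)
            print(q,round(d["score"],2),d["box"],m.sum(),round(zt,1),rect(X[abs(X[:,2]-zt)<5]))
E
```

```text
pics
{'clock': np.float64(0.0), 'joint_pos': array([ 1.139,  0.69 , -0.195,  1.566,  0.157,  0.902, -0.215]), 'dq': array([ 0.001, -0.001,  0.001, -0.001, -0.001,  0.001, -0.   ]), 'joint_torque': array([-1.0000e-03, -5.3963e+01, -1.2670e+00, -1.5855e+01,  9.0000e-03,
        1.0000e-02, -0.0000e+00]), 'eef_pos': array([ 280.36 , -557.803,  205.344]), 'orientation': array([-0.001,  0.973,  0.231, -0.   ]), 'ft_force': array([-0.42 ,  0.493, -0.095]), 'ft_torque': array([ 0.006,  0.027, -0.035]), 'gripper_force': np.float64(0.0), 'grip_width': np.float64(1.003)}
scene [-266.58191624  758.45096057  626.06396954] [ 0.19014275 -0.3086734   0.7938773  -0.48818571] 388.59783533576683
far_bar 0.86 [221.1, 225.8, 285.0, 245.9] 505 40.1 [array([564.86, 162.92]), array([194.27,  29.72]), np.float64(73.02)]
set_side_bar 0.65 [218.8, 241.2, 241.9, 269.0] 230 40.7 [array([528.6 , 271.13]), array([ 18.37, 127.33]), np.float64(70.73)]
set_side_bar 0.36 [307.8, 213.9, 346.6, 226.0] 235 20.1 [array([486.72, -96.3 ]), array([118.28,  22.98]), np.float64(14.33)]
loose_side_bar 0.75 [346.4, 187.7, 379.6
[... 976 characters left out ...]
3, 224.2] 113 20.7 [array([485.17, -96.89]), array([103.48,  16.61]), np.float64(12.73)]
loose_side_bar 0.61 [309.5, 198.2, 319.2, 226.5] 173 20.6 [array([485.76, -96.42]), array([117.97,  17.96]), np.float64(13.67)]
end_bar 0.74 [205.9, 182.9, 225.3, 212.4] 183 41.5 [array([527.  , 271.32]), array([ 18.7 , 118.35]), np.float64(72.24)]
end_bar 0.61 [337.7, 209.4, 387.2, 216.4] 269 22.3 [array([ 480.9 , -277.86]), array([ 17.94, 194.32]), np.float64(8.04)]
end_bar 0.59 [406.5, 256.3, 457.2, 275.0] 296 21.7 [array([ 294.35, -543.  ]), array([ 17.82, 199.08]), np.float64(23.29)]
slab 0.8 [198.6, 166.5, 291.6, 244.7] 3957 24.1 [array([490.44, 179.48]), array([279.22, 219.21]), np.float64(68.18)]
```

```bash
python3 - <<'E'
import cv2,numpy as np
a=cv2.imread("pics/scene0.png");b=cv2.imread("pics/top0.png")
x=cv2.resize(a[160:310,190:470],(800,430),interpolation=cv2.INTER_CUBIC)
cv2.imwrite("pics/scropA.png",x)
y=cv2.resize(b[140:300,180:480],(800,427),interpolation=cv2.INTER_CUBIC)
cv2.imwrite("pics/tcropA.png",y)
E
```

```text
(no output)
```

View pics/scropA.png

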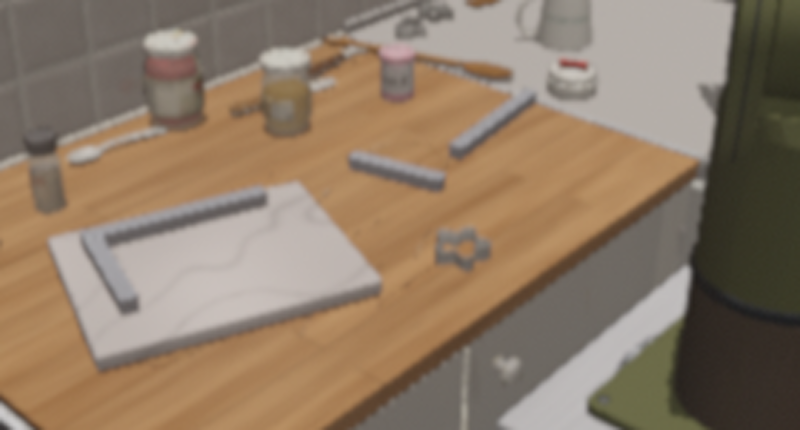

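View pics/tcropA.png

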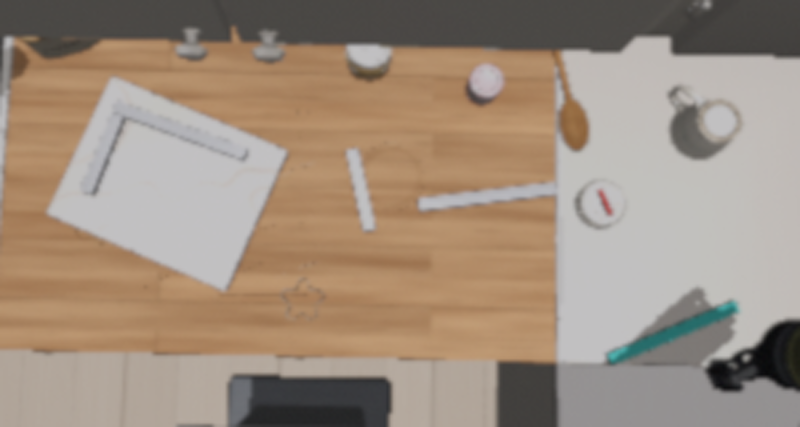

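The scene crop shows the steel bars: short at (395,170), long at (492,122), and the L of set bars at (130,235). In the top crop the short bar is at (360,190) and the grey long bar at (487,196). There are two candidates for end_bar: grey at (487,196) and turquoise at (670,332). The grey one fits, since it is steel and right of the slab. This enlarged crop confirms it, and the turquoise look-alike is to be left alone.

Units first: shifts go in shares of 0.6 m and turns go in shares of pi rad. So 36.8 cm / 60 = 0.6133, 33.2 cm / 60 = 0.5533, -0.227 rad / 3.1416 = -0.0723.

Call:
servo_tool([
  [[0,0,-0.0159,0.0333,0.075,-0.0167,1],[0,0,-0.0318,0.06,0.1333,-0.0333,1],[0,0,-0.0477,0.0867,0.1933,-0.05,1],[0,0,-0.0637,0.1133,0.2533,-0.0667,1],[0,0,-0.0723,0.14,0.3133,-0.0833,1],[0,0,-0.0723,0.1667,0.3733,-0.1,1],[0,0,-0.0723,0.1933,0.4333,-0.1167,1],[0,0,-0.0723,0.22,0.4933,-0.1333,1],[0,0,-0.0723,0.2467,0.5533,-0.15,1],[0,0,-0.0723,0.2733,0.6133,-0.1667,1]],
])

```text
clock: 1.43
eef_pos: [445.7, -188.6, 106.0]
orientation: [0.0, 0.993, 0.119, 0.0]
ft_force: [0.7, -0.1, -0.1]
grip_width: 1.001
gripper_force: 0.0
```

In the tool's units: -10.1 cm / 60 = -0.1683, 9.4 cm / 60 = 0.1567.

Call:
servo_tool([
  [[0,0,0,0.0267,0.0617,-0.0167,1],[0,0,0,0.0533,0.1233,-0.0333,1],[0,0,0,0.0683,0.1567,-0.05,0.7],[0,0,0,0.0683,0.1567,-0.0833,0.7],[0,0,0,0.0683,0.1567,-0.1167,0.7],[0,0,0,0.0683,0.1567,-0.1433,0.7],[0,0,0,0.0683,0.1567,-0.16,0.6],[0,0,0,0.0683,0.1567,-0.1683,0.6],[0,0,0,0.0683,0.1567,-0.1683,0.6],[0,0,0,0.0683,0.1567,-0.1683,0.4]],
])

```text
clock: 2.27
eef_pos: [486.0, -96.6, 5.6]
orientation: [0.0, 0.993, 0.119, 0.0]
ft_force: [0.1, 0.4, 0.8]
grip_width: 0.48
gripper_force: 0.0
```

```bash
python3 - <<'E'
from h import *
s=observe(); print(s["eef_pos"],s["orientation"],s["joint_pos"],s["grip_width"],s["ft_force"])
E
```

```text
[486.0280362 -96.6463219   5.5577409] [1.13323002e-04 9.92898885e-01 1.18961014e-01 2.62198808e-04] [ 1.02427556e-01  8.84088480e-01  1.18958324e-03  2.09001853e+00
 -4.90254519e-03  1.66926480e-01 -1.22429386e+00] 0.4797431874273177 [0.06833654 0.42489683 0.81010002]
```

In the tool's units: 6 cm / 60 = 0.1, 3 cm / 60 = 0.05.

Call:
servo_tool([
  [[0,0,0,0,0,0,0],[0,0,0,0,0,0,0],[0,0,0,0,0,0,0],[0,0,0,0,0,0,0],[0,0,0,0,0,0.0167,0],[0,0,0,0,0,0.05,0],[0,0,0,0,0,0.1,0]],
])

```text
clock: 2.85
eef_pos: [484.2, -96.1, 65.0]
orientation: [-0.0, 0.993, 0.119, -0.002]
ft_force: [0.7, 0.5, -0.5]
grip_width: -0.003
gripper_force: 0.0
```

```bash
cat >> h.py <<'E'
def fitbar(P,L):
    """P: Nx2 top-face points; returns centre, direction angle deg(0..180) from PCA and extents"""
    P=P[:,:2]; c=P.mean(0)
    for _ in range(5):
        w=np.linalg.eigh(np.cov((P-c).T))[1][:,1]; n=np.array([-w[1],w[0]])
        a=(P-c)@w; b=(P-c)@n
        k=(abs(b)<13)&(abs(a)<L/2+8); c=P[k].mean(0) if k.sum()>20 else c; P=P[k]
    a=(P-c)@w; b=(P-c)@n
    c2=c+w*(np.percentile(a,1)+np.percentile(a,99))/2+n*(np.percentile(b,3)+np.percentile(b,97))/2
    return np.round(c2,1),np.round(np.rad2deg(np.arctan2(w[1],w[0]))%180,2),len(P),np.round([np.percentile(a,99)-np.percentile(a,1),np.percentile(b,97)-np.percentile(b,3)],1)
def bars(c,regs):
    """regs: list of (centre, angle deg, L, ztop)"""
    P=cloud(c).reshape(-1,3); o=[]
    for ce,an,L,z in regs:
        t=np.deg2rad(an); w=np.array([np.cos(t),np.sin(t)]); n=np.array([-w[1],w[0]]); d=P[:,:2]-ce
        k=(abs(d@w)<L/2+10)&(abs(d@n)<14)&(abs(P[:,2]-z)<7)
        o.append(fitbar(P[k],L) if k.sum()>20 else None)
    return o
E
python3 - <<'E'
from h import *
s=observe(); print(s["eef_pos"],s["grip_width"],s["gripper_force"],s["ft_force"])
for n in("top","scene"):
    c=camera(n)
    for b in bars(c,[((563,162),72,200,39.5),((527,270.5),162,120,39.5),((480.5,-278),98,200,20),((486,-96.5),14,120,78)]): print(n,b)
E
```

```text
[484.21846602 -96.13872389  64.98213142] -0.0034997263892278373 0.0 [ 0.70787592  0.51761316 -0.48993841]
top (array([562.6, 162.9]), np.float64(71.53), 247, array([196.1,  17.6]))
top (array([531.6, 269.5]), np.float64(161.11), 172, array([128.2,  18.3]))
top (array([ 481.2, -280. ]), np.float64(98.41), 237, array([194.8,  17. ]))
top None
scene (array([563.3, 163.6]), np.float64(71.27), 322, array([196.9,  19.8]))
scene (array([531. , 270.1]), np.float64(160.95), 202, array([126. ,  17.4]))
scene (array([ 481.2, -277.1]), np.float64(98.16), 164, array([196.2,  18.3]))
scene None
```

```bash
python3 - <<'E'
from h import *
for n in("scene","top"):
    c=camera(n); P=cloud(c)
    k=(abs(P[...,0]-486)<100)&(abs(P[...,1]+96)<100)
    for q in ("loose_side_bar","set_side_bar"):
        for d in trace(q,c)[:4]:
            X=P[np.array(d["pixels"])&(c["range_z"]>0)]
            print(n,q,round(d["score"],2),np.round(np.median(X,0)),d["box"],rect(X))
    cr=c["image"][190:250,280:360] if n=="scene" else c["image"][170:240,280:350]
    cv2.imwrite(f"pics/{n}1.png",cv2.resize(cr,None,fx=7,fy=7,interpolation=cv2.INTER_CUBIC)[...,::-1])
a=cv2.imread("pics/scene1.png");b=cv2.imread("pics/top1.png")
h=min(a.shape[0],b.shape[0]);b=b[:h,:];
cv2.imwrite("pics/c1.png",cv2.resize(np.hstack([a[:h],b]),(800,320)))
E
```

```text
scene loose_side_bar 0.57 [476. -95.  15.] [312.2, 215.3, 345.2, 229.1] [array([ 489.33, -112.65]), array([115.44,  55.58]), np.float64(14.14)]
scene set_side_bar 0.64 [511. 279.  38.] [221.3, 240.9, 239.9, 272.0] [array([523.47, 269.  ]), array([ 25.57, 117.91]), np.float64(71.23)]
top loose_side_bar 0.2 [563. 163.  37.] [222.2, 178.7, 271.9, 196.7] [array([529.07, 109.51]), array([334.8 ,  65.12]), np.float64(57.64)]
top set_side_bar 0.58 [535. 270.  37.] [209.1, 181.9, 231.3, 212.0] [array([530.33, 274.53]), array([ 29.92, 118.14]), np.float64(72.99)]
```

View pics/c1.png

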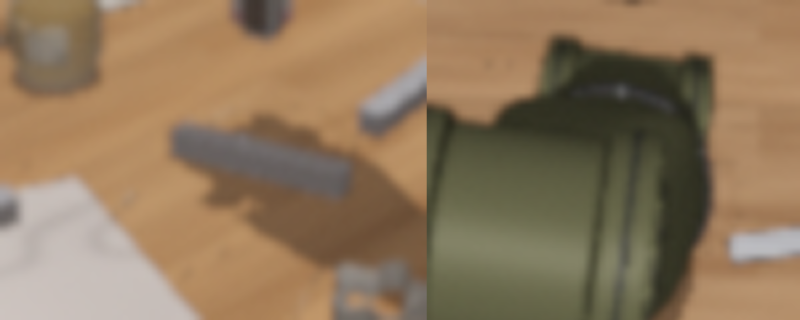

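The scene crop (left) shows the short bar still flat on the table at crop (260,160), and the top view is hidden by the arm. The gripper lifted before it had fully closed. I'll measure the bar again and re-grasp with more time to close.

```bash
python3 - <<'E'
from h import *
c=camera("scene")
print(bars(c,[((486,-96.5),14,120,19)]))
E
```

```text
[(array([487.2, -95.6]), np.float64(14.19), 151, array([117.9,  19.5]))]
```

Call:
servo_tool([
  [[0,0,0,0,0,0,0.5],[0,0,0,0,0,0,0.5],[0,0,0,0,0,0,0.5],[0,0,0,0,0,0,0.5]],
])

```text
clock: 3.63
eef_pos: [485.6, -96.4, 65.0]
orientation: [-0.0, 0.993, 0.119, -0.0]
ft_force: [-0.3, 0.1, -0.9]
grip_width: 0.5
gripper_force: 0.0
```

In the tool's units: -6.1 cm / 60 = -0.1017, -5 cm / 60 = -0.0833.

Call:
servo_tool([
  [[0,0,0,0,0.0017,-0.05,0.5],[0,0,0,0,0.0017,-0.0833,0.5],[0,0,0,0,0.0017,-0.1017,0.5],[0,0,0,0,0.0017,-0.1017,0],[0,0,0,0,0.0017,-0.1017,0],[0,0,0,0,0.0017,-0.1017,0],[0,0,0,0,0.0017,-0.1017,0],[0,0,0,0,0.0017,-0.1017,0],[0,0,0,0,0.0017,-0.1017,0],[0,0,0,0,0.0017,-0.1017,0]],
])

```text
clock: 4.47
eef_pos: [486.1, -95.5, 4.7]
orientation: [0.0, 0.993, 0.119, 0.0]
ft_force: [-0.1, -0.5, -0.7]
grip_width: 0.003
gripper_force: 0.0
```

```bash
python3 - <<'E'
from h import *
c=camera("scene"); print(bars(c,[((486,-96.5),14,120,19)]))
P=cloud(c); print(np.round(observe()["joint_pos"],3))
cv2.imwrite("pics/s2.png",cv2.resize(c["image"][130:270,240:420],(771,600),interpolation=cv2.INTER_CUBIC)[...,::-1])
E
```

```text
[(array([486.8, -95.3]), np.float64(13.76), 148, array([118.3,  19. ]))]
[ 1.000e-01  8.860e-01  1.000e-03  2.091e+00 -5.000e-03  1.640e-01
 -1.226e+00]
```

View pics/s2.png

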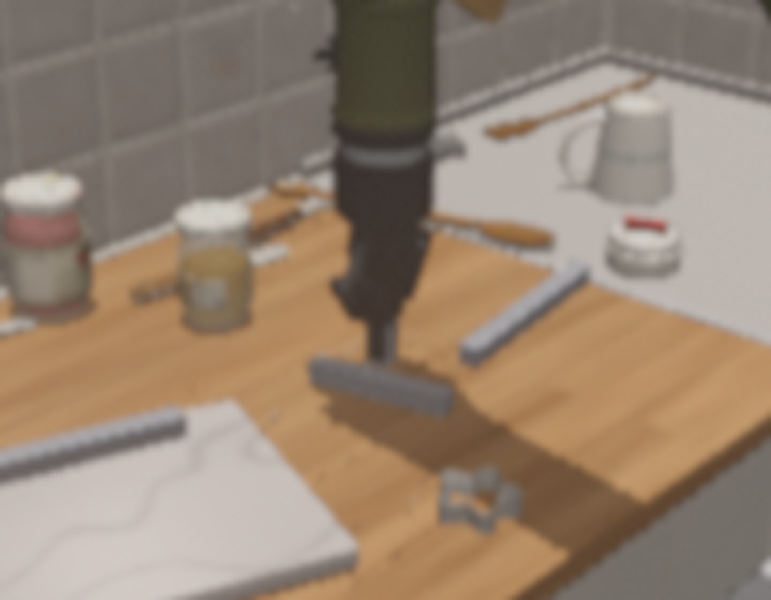

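The crop shows the fingers shut at about (382,345), meeting the bar's top edge from behind. I'll check with the cloud where the fingertips are.

```bash
python3 - <<'E'
from h import *
c=camera("scene"); P=cloud(c)
for lo,hi in((20,24),(24,30),(30,38),(38,50),(50,70),(70,90)):
    k=(abs(P[...,0]-486)<60)&(abs(P[...,1]+96)<60)&(P[...,2]>lo)&(P[...,2]<hi)&(c["range_z"]>0)
    X=P[k]; print(lo,hi,len(X),np.round(X.mean(0),1) if len(X) else"",np.round(X.std(0),1) if len(X) else "")
# pixel columns through the finger
M=c; 
for v in range(195,222,1):
    r=[f"{P[v,u,0]:.0f},{P[v,u,1]:.0f},{P[v,u,2]:.0f}" for u in(327,329,331)]
    print(v,r)
s=observe(); print(s["grip_width"],s["gripper_force"],s["joint_torque"])
E
```

```text
20 24 31 [489.  -96.1  20.7] [29.5  9.2  0.5]
24 30 0  
30 38 11 [481.8 -93.7  34.5] [6.7 5.3 2.3]
38 50 21 [480.1 -88.6  44.3] [4.8 5.4 2.9]
50 70 41 [479.8 -89.4  59. ] [5.1 7.1 5.3]
70 90 62 [477.2 -91.5  81.6] [ 6.7 21.4  4.9]
195 ['471,-71,114', '470,-80,111', '466,-85,110']
196 ['485,-87,100', '475,-86,104', '466,-84,108']
197 ['481,-82,100', '475,-85,101', '469,-88,102']
198 ['479,-81,97', '475,-86,97', '463,-82,102']
199 ['494,-97,83', '473,-83,95', '466,-85,97']
200 ['467,-67,99', '475,-85,90', '475,-96,86']
201 ['467,-67,95', '473,-83,88', '473,-92,85']
202 ['466,-66,93', '473,-83,84', '475,-95,80']
203 ['469,-69,87', '468,-77,85', '470,-89,80']
204 ['467,-67,85', '468,-77,81', '470,-89,76']
205 ['466,-66,82', '476,-87,71', '471,-91,71']
206 ['481,-82,68', '478,-89,66', '475,-95,65']
207 ['486,-88,60', '475,-86,65', '473,-93,63']
208 ['480,-81,61', '476,-87,61', '477,-98,56']
209 ['483,-85,55', '478,-89,56', '474,-94,55']
210 ['481,-83,53', '476,-87,53', '474,-94,51']
211 ['485,-87,46', '-267,758,626', '474,-95,47']
212 ['482,-84,45', '477,-88,45', '473,-93,44']
213 ['483,-85,41', '478,-89,41', '475,-96,39']
214 ['485,-88,35', '479,-90,36', '477,-99,33']
215 ['521,-128,3', '481,-93,31', '513,-139,1']
216 ['494,-97,21', '488,-101,21', '509,-135,1']
217 ['492,-95,18', '487,-99,19', '480,-101,20']
218 ['487,-89,19', '480,-92,21', '478,-100,18']
219 ['489,-93,13', '480,-92,16', '474,-95,18']
220 ['486,-89,12', '482,-94,11', '471,-91,17']
221 ['485,-88,9', '479,-91,10', '472,-92,12']
0.00298902785990212 0.0 [ 3.22226966e-03 -4.98053849e+01  1.57772027e+00 -3.35881814e+00
  2.20004920e-03 -1.10680958e-03  2.01400923e-06]
```

The tips are at about z=29 while the TCP reads 4.7, so the real fingers end about 25 mm above the reported TCP. I'll open, go lower while watching the force, then close.

In the tool's units: -2.1 cm / 60 = -0.035, -1.9 cm / 60 = -0.0317.

Call:
servo_tool([
  [[0,0,0,0,0,0,0.5],[0,0,0,0,0,0,0.5],[0,0,0,0,0,0,0.5],[0,0,0,0,0,0,0.5],[0,0,0,0,0,-0.01,0.5],[0,0,0,0,0,-0.02,0.5],[0,0,0,0,0,-0.0267,0.5],[0,0,0,0,0,-0.0317,0.5],[0,0,0,0,0,-0.035,0.5]],
])

```text
clock: 5.32
eef_pos: [485.3, -95.4, -17.5]
orientation: [-0.0, 0.993, 0.119, -0.0]
ft_force: [-0.2, -0.2, 0.4]
grip_width: 0.501
gripper_force: 0.0
```

Call:
servo_tool([
  [[0,0,0,0,0,0,0],[0,0,0,0,0,0,0],[0,0,0,0,0,0,0],[0,0,0,0,0,0,0],[0,0,0,0,0,0,0],[0,0,0,0,0,0,0]],
])

```text
clock: 5.82
eef_pos: [485.8, -95.6, -16.6]
orientation: [0.0, 0.993, 0.119, 0.0]
ft_force: [-0.8, -1.2, 1.4]
grip_width: 0.187
gripper_force: 59.2
```

In the tool's units: 19.7 cm / 60 = 0.3283, 4.6 cm / 60 = 0.0767, -0.571 rad / 3.1416 = -0.1818.

Call:
servo_tool([
  [[0,0,0,0,0,0.025,0],[0,0,0,0,0,0.0667,0],[0,0,-0.0318,-0.0067,0.05,0.1,0],[0,0,-0.0637,-0.015,0.1083,0.1,0],[0,0,-0.0955,-0.0233,0.1667,0.1,0],[0,0,-0.1273,-0.03,0.225,0.1,0],[0,0,-0.1592,-0.0367,0.2833,0.1,0],[0,0,-0.1818,-0.0417,0.3283,0.1,0],[0,0,-0.1818,-0.0417,0.3283,0.0767,0],[0,0,-0.1818,-0.0417,0.3283,0.0767,0]],
])

```text
clock: 6.65
eef_pos: [459.5, 104.5, 27.9]
orientation: [-0.0, 0.987, -0.163, -0.001]
ft_force: [-0.6, -0.3, -1.7]
grip_width: 0.192
gripper_force: 59.2
```

```bash
cat > m.py <<'E'
from h import *
import sys
# print masks' points per bar with scene & top
def show(held,L,an,z,extra=[]):
    s=observe(); print(np.round(s["eef_pos"],1),np.round(s["orientation"],3),np.round(s["joint_pos"],2),np.round(s["ft_force"],1),round(s["gripper_force"],1),s["clock"])
    for n in("top","scene"):
        c=camera(n)
        for b in bars(c,[((563,163),71.4,200,39.5),(held,an,L,z)]+extra): print(n,b)
    return c
E
python3 - <<'E'
from m import *
c=show((461,101),120,161.2,64)
cv2.imwrite("pics/s3.png",cv2.resize(c["image"][180:300,190:350],(800,600),interpolation=cv2.INTER_CUBIC)[...,::-1])
E
```

```text
[459.5 104.5  27.9] [-0.     0.987 -0.163 -0.001] [-0.38  0.84  0.1   2.16 -0.45  0.17 -1.77] [-0.6 -0.3 -1.7] 59.2 6.65
top (array([566.4, 172. ]), np.float64(72.25), 154, array([178.1,  17. ]))
top (array([460.5, 102.7]), np.float64(160.73), 74, array([117.4,  17.5]))
scene (array([564.8, 167.5]), np.float64(71.4), 311, array([188.8,  19.2]))
scene (array([449.3, 105.2]), np.float64(158.31), 113, array([94.2, 21.3]))
```

View pics/s3.png

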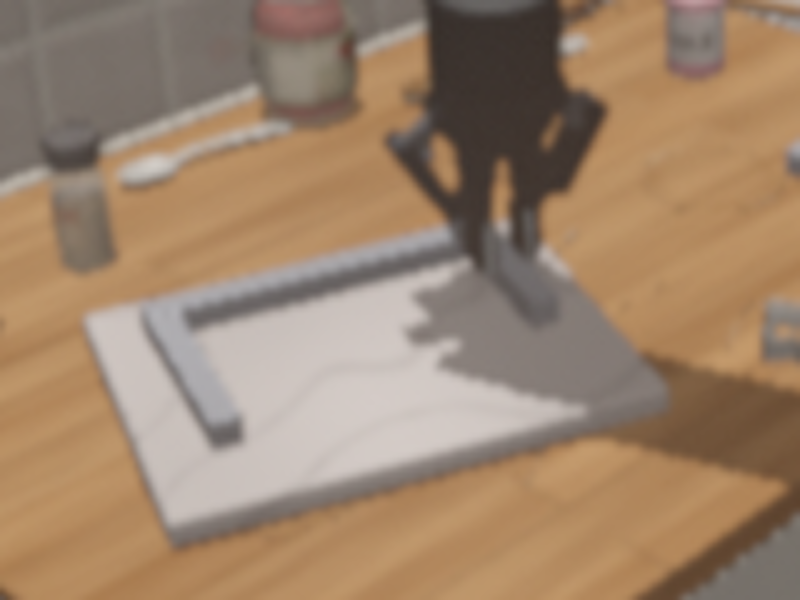

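```bash
cat > fit.py <<'E'
from h import *
from scipy.optimize import minimize
def rays(c):
    v,u=np.mgrid[0:400,0:640]; d=np.stack([(u-c["cx"])/c["fx"],(v-c["cy"])/c["fy"],np.ones(u.shape)],-1)
    q=c["orientation"]; return d@R.from_quat([q[1],q[2],q[3],q[0]]).as_matrix().T
def fit(c,init,L,zb,ground=20,clip=10,pad=9):
    """one bar: init (x,y,deg of length axis), returns x,y,deg ; depth ray casting"""
    e=np.array(c["eye"]); D=rays(c); P=cloud(c); t=np.deg2rad(init[2]); w=np.array([np.cos(t),np.sin(t)]); n=np.array([-w[1],w[0]])
    d=P[...,:2]-init[:2]
    k=(abs(d@w)<L/2+pad)&(abs(d@n)<9+pad)&(c["range_z"]>0)&(P[...,2]<zb+26)&(P[...,2]>ground-8)
    D=D[k]; Z=c["range_z"][k].astype(float)
    off=[0,0]
    def cast(p):
        a=np.deg2rad(p[2]); w=np.array([np.cos(a),np.sin(a),0]); n=np.array([-w[1],w[0],0]); o=e-np.array([p[0],p[1],zb+9])
        lo=np.full(len(D),-1e9);hi=np.full(len(D),1e9)
        for ax,h in((w,L/2),(n,9),(np.array([0,0,1.]),9)):
            oo=o@ax; dd=D@ax; t1=(-h-oo)/dd; t2=(h-oo)/dd
            lo=np.maximum(lo,np.minimum(t1,t2)); hi=np.minimum(hi,np.maximum(t1,t2))
        g=(ground-e[2])/D[:,2]; return np.where(lo<hi,np.minimum(lo,g),g),lo<hi
    def cost(p):
        z,_=cast(p); return np.minimum(abs(Z-z-p[3]),clip).mean()
    best=None
    for s in((3,3,1.5,1),(-2,2,-1,-1),(1,-2,.7,.5)):
        x0=np.array([*init,0.]) if best is None else best.x
        r=minimize(cost,x0,method="Nelder-Mead",options=dict(initial_simplex=np.vstack([x0]+[x0+np.eye(4)[i]*s[i] for i in range(4)]),xatol=.02,fatol=1e-4,maxiter=600))
        if best is None or r.fun<best.fun: best=r
    return np.round(best.x,2),round(best.fun,2),len(Z)
def rel(F,p):
    """p in the far_bar frame"""
    a=np.deg2rad(F[2]-90); u=np.array([np.cos(a),np.sin(a)]); v=np.array([-u[1],u[0]]); d=np.array(p[:2])-F[:2]
    return np.round([d@u,d@v,p[2]-F[2]],2)
E
python3 - <<'E'
from fit import *
for n in("top","scene"):
    c=camera(n)
    f=fit(c,(563,163,71.4),200,20); s=fit(c,(527,271,161.2),120,20); h=fit(c,(460.5,102,161.2),120,46)
    print(n,f,s,h,"\n",rel(f[0],s[0]),rel(f[0],h[0]))
print(observe()["eef_pos"])
E
```

```text
top (array([5.6323e+02, 1.6349e+02, 7.1290e+01, 1.3000e-01]), np.float64(2.38), 310) (array([538.4 , 266.85, 161.67,  -0.69]), np.float64(3.55), 39) (array([4.6093e+02, 9.9890e+01, 1.6127e+02, 1.5000e-01]), np.float64(2.42), 198) 
 [-56.67  89.93  90.38] [-76.49 -93.05  89.98]
scene (array([567.27, 160.25,  71.22,  -2.57]), np.float64(1.91), 659) (array([531.02, 269.09, 161.35,  -2.3 ]), np.float64(2.03), 424) (array([465.66,  95.78, 161.13,  -2.57]), np.float64(2.22), 448) 
 [-69.36  91.38  90.13] [-75.45 -93.75  89.91]
[460.92335371  99.81906434  29.52002754]
```

In the tool's units: -2.45 cm / 60 = -0.0408, -2.3 cm / 60 = -0.0383.

Call:
servo_tool([
  [[0,0,0,0.0013,0.0038,0,0],[0,0,0,0.0013,0.0038,-0.0167,0],[0,0,0,0.0013,0.0038,-0.03,0],[0,0,0,0.0013,0.0038,-0.0383,0],[0,0,0,0.0013,0.0038,-0.0408,0],[0,0,0,0.0013,0.0038,-0.0408,0],[0,0,0,0.0013,0.0038,-0.0408,0],[0,0,0,0.0013,0.0038,-0.0408,0]],
])

```text
clock: 7.52
eef_pos: [461.6, 103.8, 4.8]
orientation: [0.0, 0.986, -0.165, 0.0]
ft_force: [0.6, 0.6, -1.8]
grip_width: 0.189
gripper_force: 59.3
```

```bash
cat > q.py <<'E'
from fit import *
import sys
def both(hx,zb,L=120,an=161.2,n2=("top","scene"),extra=()):
    s=observe(); print(np.round(s["eef_pos"],2),np.round(s["ft_force"],2),round(s["clock"],2))
    for n in n2:
        c=camera(n); f=fit(c,(563.2,163.5,71.3) if n=="top" else (566,160.5,71.3),200,20); h=fit(c,hx,L,zb)
        print(n,f,h,rel(f[0],h[0]))
        for x,l in extra:
            e=fit(c,x,l,20); print("   ",e,rel(f[0],e[0]))
    s=observe(); print(np.round(s["eef_pos"],2),np.round(s["ft_force"],2))
E
python3 - <<'E'
from q import *
both((463,101,161.2),21.5)
E
```

```text
[461.61 103.81   4.79] [ 0.63  0.61 -1.77] 7.52
top (array([ 5.6333e+02,  1.6333e+02,  7.1290e+01, -3.0000e-02]), np.float64(2.25), 251) (array([4.6232e+02, 1.0277e+02, 1.6083e+02, 1.1000e-01]), np.float64(2.53), 199) [-76.25 -89.76  89.54]
scene (array([567.23, 160.6 ,  71.25,  -2.35]), np.float64(1.82), 559) (array([466.75,  99.76, 160.79,  -2.6 ]), np.float64(2.55), 289) [-75.59 -89.91  89.54]
[461.69 103.94   4.92] [ 0.22  1.17 -2.13]
```

In the tool's units: 0.43 cm / 60 = 0.0072, -0.27 cm / 60 = -0.0045, 0.008 rad / 3.1416 = 0.0025.

Call:
servo_tool([
  [[0,0,0.0025,0.0017,-0.0025,0,0],[0,0,0.0025,0.0042,-0.0033,0,0],[0,0,0.0025,0.0072,-0.0045,0,0],[0,0,0.0025,0.0072,-0.0045,0,0],[0,0,0.0025,0.0072,-0.0045,0,0],[0,0,0.0025,0.0072,-0.0045,0,0],[0,0,0.0025,0.0072,-0.0045,0,0]],
])

```text
clock: 8.2
eef_pos: [465.7, 101.2, 4.7]
orientation: [0.0, 0.987, -0.161, -0.0]
ft_force: [0.4, 0.7, -2.0]
grip_width: 0.189
gripper_force: 59.3
```

```bash
python3 - <<'E'
from q import *
both((467,99,161.2),21.5)
both((467,99,161.2),21.5)
E
```

```text
[465.72 101.2    4.71] [ 0.35  0.68 -1.97] 8.2
top (array([563.2 , 163.29,  71.36,  -0.58]), np.float64(2.85), 190) (array([ 4.6631e+02,  1.0037e+02,  1.6138e+02, -2.4000e-01]), np.float64(2.81), 196) [-71.7  -90.59  90.02]
scene (array([567.31, 160.33,  71.51,  -2.72]), np.float64(1.83), 573) (array([470.17,  96.69, 161.12,  -2.77]), np.float64(2.76), 300) [-71.94 -91.16  89.61]
[465.75 101.24   4.71] [ 0.82  0.55 -2.04]
[465.75 101.24   4.71] [ 0.82  0.55 -2.04] 8.3
top (array([563.49, 164.02,  71.34,  -0.76]), np.float64(2.66), 190) (array([ 4.6916e+02,  9.9470e+01,  1.6127e+02, -2.4000e-01]), np.float64(3.05), 194) [-68.72 -91.34  89.93]
scene (array([567.4 , 160.41,  71.16,  -2.43]), np.float64(1.85), 567) (array([470.99,  97.32, 161.67,  -2.27]), np.float64(2.7), 297) [-70.87 -90.84  90.51]
[465.77 101.22   4.71] [ 0.51  0.61 -2.61]
```

In the tool's units: 0.14 cm / 60 = 0.0023, 0.1 cm / 60 = 0.0017.

Call:
servo_tool([
  [[0,0,0,0.0008,-0.0003,0,0],[0,0,0,0.0017,-0.0006,0,0],[0,0,0,0.0017,-0.0006,0,0],[0,0,0,0.0023,-0.0008,0,0],[0,0,0,0.0023,-0.0008,0,0]],
])

```text
clock: 8.82
eef_pos: [467.4, 100.6, 4.7]
orientation: [0.0, 0.987, -0.161, 0.0]
ft_force: [0.1, 0.6, -2.6]
grip_width: 0.19
gripper_force: 59.3
```

In the tool's units: 0.05 cm / 60 = 0.0008, 0.03 cm / 60 = 0.0005.

Call:
servo_tool([
  [[0,0,0,0.0005,-0.0002,0,0],[0,0,0,0.0008,-0.0003,0,0],[0,0,0,0.0008,-0.0003,0,0],[0,0,0,0.0008,-0.0003,0,0]],
])

```text
clock: 9.15
eef_pos: [467.7, 100.5, 4.7]
orientation: [0.0, 0.987, -0.161, -0.0]
ft_force: [-0.4, 0.5, -2.4]
grip_width: 0.183
gripper_force: 59.3
```

In the tool's units: 0.05 cm / 60 = 0.0008, 0.03 cm / 60 = 0.0005.

Call:
servo_tool([
  [[0,0,0,0.0005,-0.0002,0,0],[0,0,0,0.0008,-0.0003,0,0],[0,0,0,0.0008,-0.0003,0,0],[0,0,0,0.0008,-0.0003,0,0]],
])

```text
clock: 9.48
eef_pos: [467.9, 100.5, 4.7]
orientation: [0.0, 0.987, -0.161, -0.0]
ft_force: [-0.3, 0.6, -2.1]
grip_width: 0.187
gripper_force: 59.3
```

```bash
python3 - <<'E'
from q import *
both((468.5,99,161.2),21.5); both((468.5,99,161.2),21.5)
E
```

```text
[467.85 100.48   4.66] [-0.31  0.58 -2.07] 9.48
top (array([5.6320e+02, 1.6356e+02, 7.1020e+01, 2.0000e-01]), np.float64(2.84), 158) (array([4.6917e+02, 9.9590e+01, 1.6149e+02, 3.0000e-02]), np.float64(3.17), 194) [-68.11 -91.07  90.47]
scene (array([567.49, 160.38,  71.22,  -2.65]), np.float64(1.85), 574) (array([472.61,  96.38, 161.51,  -2.45]), np.float64(2.82), 303) [-69.22 -91.14  90.29]
[467.88 100.47   4.69] [-0.38  0.49 -1.87]
[467.88 100.47   4.69] [-0.38  0.49 -1.87] 9.58
top (array([563.12, 163.34,  71.02,  -0.64]), np.float64(2.88), 166) (array([4.6908e+02, 9.9330e+01, 1.6151e+02, 8.0000e-02]), np.float64(2.81), 193) [-68.11 -91.12  90.49]
scene (array([567.23, 160.61,  71.15,  -2.43]), np.float64(1.8), 567) (array([472.46,  96.64, 161.54,  -2.33]), np.float64(2.87), 305) [-69.02 -91.16  90.39]
[467.87 100.45   4.69] [-1.94  1.63 -1.97]
```

In the tool's units: 0.05 cm / 60 = 0.0008, 0.03 cm / 60 = 0.0005.

Call:
servo_tool([
  [[0,0,0,0.0005,-0.0002,0,0],[0,0,0,0.0008,-0.0003,0,0],[0,0,0,0.0008,-0.0003,0,0],[0,0,0,0.0008,-0.0003,0,0]],
])

```text
clock: 10.02
eef_pos: [468.4, 100.2, 4.7]
orientation: [0.0, 0.987, -0.161, -0.0]
ft_force: [-2.4, 0.9, -2.1]
grip_width: 0.189
gripper_force: 59.3
```

In the tool's units: -0.15 cm / 60 = -0.0025, -0.1 cm / 60 = -0.0017, -0.005 rad / 3.1416 = -0.0016.

Call:
servo_tool([
  [[0,0,-0.0016,0,0,-0.0008,0],[0,0,-0.0016,0,0,-0.0017,0],[0,0,-0.0016,0,0,-0.0025,0],[0,0,-0.0016,0,0,-0.0025,0],[0,0,-0.0016,0,0,-0.0025,0]],
])

```text
clock: 10.43
eef_pos: [468.5, 100.3, 3.4]
orientation: [-0.0, 0.986, -0.164, -0.0]
ft_force: [-2.5, 0.6, 3.0]
grip_width: 0.191
gripper_force: 59.8
```

In the tool's units: 9 cm / 60 = 0.15, 8 cm / 60 = 0.1333.

Call:
servo_tool([
  [[0,0,0,0,0,0,0.22],[0,0,0,0,0,0,0.25],[0,0,0,0,0,0,0.3],[0,0,0,0,0,0,0.4],[0,0,0,0,0,0,0.45],[0,0,0,0,0,0.0083,0.45],[0,0,0,0,0,0.0333,0.45],[0,0,0,0,0,0.0833,0.5],[0,0,0,0,0,0.1333,0.7],[0,0,0,0,-0.05,0.15,0.7]],
])

```text
clock: 11.27
eef_pos: [470.6, 77.4, 96.2]
orientation: [-0.003, 0.987, -0.158, 0.002]
ft_force: [1.8, 0.1, -0.4]
grip_width: 0.7
gripper_force: 0.0
```

In the tool's units: -34.9 cm / 60 = -0.5817, 1.2 cm / 60 = 0.02, 1.2 rad / 3.1416 = 0.382.

Call:
servo_tool([
  [[0,0,0.0382,0.0017,-0.0583,0,0.6],[0,0,0.0764,0.0033,-0.1167,0,0.6],[0,0,0.1146,0.0067,-0.175,0,0.6],[0,0,0.1528,0.0083,-0.2333,0,0.6],[0,0,0.191,0.01,-0.2917,0,0.6],[0,0,0.2292,0.0117,-0.35,0,0.6],[0,0,0.2674,0.0133,-0.4083,0,0.6],[0,0,0.3056,0.015,-0.4667,0,0.6],[0,0,0.3438,0.0167,-0.525,0,0.6],[0,0,0.382,0.02,-0.5817,0,0.6]],
])

```text
clock: 12.1
eef_pos: [479.9, -281.3, 93.6]
orientation: [0.0, 0.906, 0.424, -0.0]
ft_force: [-0.1, 1.0, -0.6]
grip_width: 0.599
gripper_force: 0.0
```

```bash
python3 - <<'E'
from q import *
both((468.5,99,161.2),20,extra=[((528,271,161.2),120)])
for n in("top","scene"):
    c=camera(n); print(fit(c,(481,-278,98.2),200,0,ground=0))
s=observe(); print(s["orientation"],s["joint_pos"])
E
```

```text
[ 479.91 -281.28   93.63] [-0.12  1.01 -0.56] 12.1
top (array([5.6363e+02, 1.6365e+02, 7.1480e+01, 7.0000e-02]), np.float64(2.8), 519) (array([4.6956e+02, 9.9250e+01, 1.6117e+02, 2.0000e-01]), np.float64(2.66), 347) [-68.74 -90.94  89.69]
    (array([528.96, 271.13, 160.96,   0.62]), np.float64(2.67), 334) [-67.01  90.9   89.48]
scene (array([567.83, 160.21,  71.51,  -2.84]), np.float64(1.76), 608) (array([473.15,  96.31, 161.25,  -2.56]), np.float64(2.0), 366) [-69.53 -90.63  89.74]
    (array([531.37, 269.12, 161.15,  -2.36]), np.float64(2.0), 417) [-69.12  91.73  89.64]
[ 478.93 -288.22   93.5 ] [-0.57 -0.26  0.29]
(array([ 4.8167e+02, -2.8016e+02,  9.8300e+01, -4.0000e-02]), np.float64(2.33), 257)
(array([ 485.63, -283.82,   98.2 ,   -3.36]), np.float64(2.24), 343)
[ 1.80112085e-04  9.07592868e-01  4.19851339e-01 -8.15649822e-05] [ 0.56397946  0.76511459 -0.19980553  1.87440642  0.27677385  0.52867683
 -0.52580865]
```

In the tool's units: -4 cm / 60 = -0.0667, -3 cm / 60 = -0.05, 0.849 rad / 3.1416 = 0.2702.

Call:
servo_tool([
  [[0,0,0.0382,0,0,0,0.5],[0,0,0.0764,0,0,0,0.5],[0,0,0.1146,0,0,0,0.5],[0,0,0.1528,0,0,0,0.5],[0,0,0.191,0,0,-0.0167,0.5],[0,0,0.2292,0,0,-0.0333,0.5],[0,0,0.2702,0,0,-0.05,0.5],[0,0,0.2702,0,0,-0.0667,0.5],[0,0,0.2702,0,0,-0.0667,0.5],[0,0,0.2702,0,0,-0.0667,0.5]],
])

```text
clock: 13.13
eef_pos: [480.6, -277.5, 52.9]
orientation: [-0.001, 0.653, 0.757, -0.0]
ft_force: [-0.2, 0.3, 0.4]
grip_width: 0.498
gripper_force: 0.0
```

Call:
servo_tool([
  [[0,0,0,0,0,0,0.5],[0,0,0,0,0,0,0.5],[0,0,0,0,0,0,0.5]],
])

```text
clock: 13.38
eef_pos: [481.2, -278.8, 53.8]
orientation: [0.001, 0.653, 0.758, 0.0]
ft_force: [-0.2, -0.2, 0.4]
grip_width: 0.5
gripper_force: 0.0
```

In the tool's units: -7 cm / 60 = -0.1167, -6.8 cm / 60 = -0.1133, -0.004 rad / 3.1416 = -0.0013.

Call:
servo_tool([
  [[0,0,-0.0013,0,-0.0012,-0.05,0.5],[0,0,-0.0013,0,-0.0012,-0.0833,0.5],[0,0,-0.0013,0,-0.0012,-0.105,0.5],[0,0,-0.0013,0,-0.0012,-0.1133,0.5],[0,0,-0.0013,0,-0.0012,-0.1167,0.5],[0,0,-0.0013,0,-0.0012,-0.1167,0.4],[0,0,-0.0013,0,-0.0012,-0.1167,0.3],[0,0,-0.0013,0,-0.0012,-0.1167,0],[0,0,-0.0013,0,-0.0012,-0.1167,0],[0,0,-0.0013,0,-0.0012,-0.1167,0]],
])

```text
clock: 14.22
eef_pos: [482.4, -279.8, -15.4]
orientation: [0.002, 0.654, 0.756, 0.001]
ft_force: [0.8, 0.9, 5.9]
grip_width: 0.186
gripper_force: 60.0
```

Call:
servo_tool([
  [[0,0,0,0,0,0,0],[0,0,0,0,0,0,0],[0,0,0,0,0,0,0]],
])

```text
clock: 14.47
eef_pos: [482.4, -279.8, -15.4]
orientation: [0.002, 0.654, 0.756, 0.001]
ft_force: [1.1, 0.2, 6.8]
grip_width: 0.188
gripper_force: 60.0
```

In the tool's units: 28 cm / 60 = 0.4667, 7.5 cm / 60 = 0.125, -0.36 rad / 3.1416 = -0.1146.

Call:
servo_tool([
  [[0,0,0,0,0,0.0167,0],[0,0,0,0,0,0.0583,0],[0,0,0,0,0,0.1167,0],[0,0,-0.0159,-0.0083,0.0667,0.125,0],[0,0,-0.035,-0.0167,0.1333,0.125,0],[0,0,-0.0541,-0.025,0.2,0.125,0],[0,0,-0.0732,-0.0333,0.2667,0.125,0],[0,0,-0.0891,-0.0417,0.3333,0.125,0],[0,0,-0.105,-0.05,0.4,0.125,0],[0,0,-0.1146,-0.0583,0.4667,0.125,0]],
])

```text
clock: 15.3
eef_pos: [444.8, 1.9, 58.6]
orientation: [-0.0, 0.78, 0.626, -0.0]
ft_force: [0.1, 0.2, -3.4]
grip_width: 0.188
gripper_force: 59.3
```

In the tool's units: 21.1 cm / 60 = 0.3517, 20 cm / 60 = 0.3333, -0.109 rad / 3.1416 = -0.0347.

Call:
servo_tool([
  [[0,0,-0.0095,-0.0083,0.0667,0,0],[0,0,-0.0191,-0.0167,0.1333,0,0],[0,0,-0.0286,-0.0233,0.2,0,0],[0,0,-0.0347,-0.03,0.25,0,0],[0,0,-0.0347,-0.035,0.3,-0.0083,0],[0,0,-0.0347,-0.04,0.3333,-0.025,0],[0,0,-0.0347,-0.04,0.3517,-0.0483,0],[0,0,-0.0347,-0.04,0.3517,-0.0483,0],[0,0,-0.0347,-0.04,0.3517,-0.0483,0],[0,0,-0.0347,-0.04,0.3517,-0.0483,0]],
])

```text
clock: 16.13
eef_pos: [421.5, 209.6, 29.7]
orientation: [0.0, 0.812, 0.583, -0.001]
ft_force: [-0.1, -0.8, -3.0]
grip_width: 0.184
gripper_force: 59.3
```

Call:
servo_tool([
  [[0,0,0,0,0,0,0],[0,0,0,0,0,0,0],[0,0,0,0,0,0,0]],
])

```text
clock: 16.38
eef_pos: [422.1, 210.5, 29.7]
orientation: [0.0, 0.812, 0.583, 0.0]
ft_force: [0.7, 0.3, -3.9]
grip_width: 0.186
gripper_force: 59.3
```

```bash
python3 - <<'E'
from q import *
both((423.2,210.7,71.4),46,200,extra=[((469.5,99.2,161.2),120),((528.5,271,161.2),120)])
E
```

```text
[422.14 210.51  29.72] [ 0.74  0.3  -3.91] 16.38
top (array([5.6331e+02, 1.6273e+02, 7.1420e+01, 1.5000e-01]), np.float64(2.85), 517) (array([420.05, 210.73,  71.42,   0.53]), np.float64(2.24), 274) [-1.5109e+02 -1.5000e-01  0.0000e+00]
    (array([ 4.6945e+02,  9.9250e+01,  1.6129e+02, -1.1000e-01]), np.float64(2.8), 349) [-68.74 -90.08  89.87]
    (array([ 5.3540e+02,  2.6916e+02,  1.6042e+02, -3.4000e-01]), np.float64(2.54), 216) [-60.37  91.99  89.  ]
scene (array([567.68, 160.49,  71.39,  -2.69]), np.float64(1.91), 429) (array([423.15, 208.44,  71.28,  -1.7 ]), np.float64(1.64), 1263) [-1.5227e+02 -6.8000e-01 -1.1000e-01]
    (array([474.56,  95.85, 161.  ,  -2.84]), np.float64(1.96), 189) [-67.62 -90.98  89.61]
    (array([531.31, 268.98, 161.36,  -2.43]), np.float64(2.2), 374) [-69.09  91.21  89.97]
[422.04 210.99  29.55] [ 0.88 -0.6  -3.06]
```

In the tool's units: -2.35 cm / 60 = -0.0392, -2.2 cm / 60 = -0.0367.

Call:
servo_tool([
  [[0,0,0,0.0002,0.0007,-0.0167,0],[0,0,0,0.0002,0.0007,-0.03,0],[0,0,0,0.0002,0.0007,-0.0367,0],[0,0,0,0.005,-0.001,-0.0392,0],[0,0,0,0.01,-0.0027,-0.0392,0],[0,0,0,0.015,-0.0043,-0.0392,0],[0,0,0,0.016,-0.0047,-0.0392,0],[0,0,0,0.016,-0.0047,-0.0392,0],[0,0,0,0.016,-0.0047,-0.0392,0],[0,0,0,0.016,-0.0047,-0.0392,0]],
])

```text
clock: 17.32
eef_pos: [431.4, 208.6, 5.8]
orientation: [0.0, 0.812, 0.584, 0.0]
ft_force: [1.1, 0.5, -4.3]
grip_width: 0.186
gripper_force: 59.4
```

Call:
servo_tool([
  [[0,0,0,0,0,0,0],[0,0,0,0,0,0,0],[0,0,0,0,0,0,0]],
])

```text
clock: 17.57
eef_pos: [431.3, 208.7, 5.8]
orientation: [0.0, 0.812, 0.584, 0.0]
ft_force: [-0.1, -1.0, -4.7]
grip_width: 0.186
gripper_force: 59.4
```

```bash
python3 - <<'E'
from q import *
for i in range(2): both((431,209,71.4),21.5,200)
E
```

```text
[431.28 208.74   5.76] [-0.14 -0.96 -4.74] 17.57
top (array([5.6357e+02, 1.6376e+02, 7.1570e+01, 5.0000e-02]), np.float64(2.66), 517) (array([4.2907e+02, 2.0881e+02, 7.1360e+01, 2.6000e-01]), np.float64(2.76), 260) [-141.84    0.22   -0.21]
scene (array([567.86, 160.37,  71.1 ,  -2.83]), np.float64(1.94), 418) (array([432.66, 206.43,  71.56,  -1.67]), np.float64(1.92), 886) [-142.83   -0.22    0.46]
[431.33 208.73   5.74] [-1.35  0.65 -3.27]
[431.33 208.73   5.74] [-1.35  0.65 -3.27] 17.67
top (array([ 5.6359e+02,  1.6321e+02,  7.1650e+01, -2.0000e-02]), np.float64(2.72), 518) (array([4.2892e+02, 2.0820e+02, 7.1490e+01, 1.5000e-01]), np.float64(2.56), 259) [-141.99    0.31   -0.16]
scene (array([567.49, 160.32,  71.32,  -2.52]), np.float64(1.91), 415) (array([433.11, 206.38,  71.27,  -2.06]), np.float64(1.91), 886) [-1.4205e+02  5.9000e-01 -5.0000e-02]
[431.32 208.72   5.72] [-0.37  0.25 -2.83]
```

In the tool's units: 0.28 cm / 60 = 0.0047, 0.19 cm / 60 = 0.0032.

Call:
servo_tool([
  [[0,0,0,0.0017,-0.0006,0,0],[0,0,0,0.0032,-0.0011,0,0],[0,0,0,0.0047,-0.0016,0,0],[0,0,0,0.0047,-0.0016,0,0],[0,0,0,0.0047,-0.0016,0,0]],
])

```text
clock: 18.18
eef_pos: [434.3, 207.7, 5.7]
orientation: [0.0, 0.812, 0.584, 0.0]
ft_force: [-0.4, -0.2, -3.5]
grip_width: 0.187
gripper_force: 59.4
```

In the tool's units: 0.07 cm / 60 = 0.0012, 0.05 cm / 60 = 0.0008.

Call:
servo_tool([
  [[0,0,0,0.0008,-0.0003,0,0],[0,0,0,0.0012,-0.0004,0,0],[0,0,0,0.0012,-0.0004,0,0],[0,0,0,0.0012,-0.0004,0,0]],
])

```text
clock: 18.52
eef_pos: [434.7, 207.5, 5.7]
orientation: [-0.0, 0.812, 0.584, -0.0]
ft_force: [-0.5, -0.4, -3.8]
grip_width: 0.187
gripper_force: 59.3
```

In the tool's units: 0.05 cm / 60 = 0.0008, 0.03 cm / 60 = 0.0005.

Call:
servo_tool([
  [[0,0,0,0.0005,-0.0002,0,0],[0,0,0,0.0008,-0.0003,0,0],[0,0,0,0.0008,-0.0003,0,0],[0,0,0,0.0008,-0.0003,0,0]],
])

```text
clock: 18.85
eef_pos: [434.8, 207.5, 5.7]
orientation: [-0.0, 0.812, 0.584, -0.0]
ft_force: [-2.2, 1.1, -3.6]
grip_width: 0.183
gripper_force: 59.4
```

In the tool's units: 0.05 cm / 60 = 0.0008, 0.03 cm / 60 = 0.0005.

Call:
servo_tool([
  [[0,0,0,0.0005,-0.0002,0,0],[0,0,0,0.0008,-0.0003,0,0],[0,0,0,0.0008,-0.0003,0,0],[0,0,0,0.0008,-0.0003,0,0]],
])

```text
clock: 19.18
eef_pos: [434.9, 207.4, 5.7]
orientation: [-0.0, 0.812, 0.584, -0.001]
ft_force: [-4.5, 2.3, -1.3]
grip_width: 0.188
gripper_force: 59.6
```

In the tool's units: 0.05 cm / 60 = 0.0008, 0.03 cm / 60 = 0.0005.

Call:
servo_tool([
  [[0,0,0,0.0005,-0.0002,0,0],[0,0,0,0.0008,-0.0003,0,0],[0,0,0,0.0008,-0.0003,0,0],[0,0,0,0.0008,-0.0003,0,0]],
])

```text
clock: 19.52
eef_pos: [434.9, 207.4, 5.7]
orientation: [-0.001, 0.812, 0.584, -0.001]
ft_force: [-5.7, 1.3, -0.9]
grip_width: 0.188
gripper_force: 59.7
```

```bash
python3 - <<'E'
from q import *
for i in range(2): both((434,207,71.4),21.5,200,extra=[((469.5,99.2,161.2),120),((528.5,271,161.2),120)])
E
```

```text
[434.91 207.36   5.67] [-5.75  1.31 -0.95] 19.52
top (array([ 5.634e+02,  1.632e+02,  7.160e+01, -2.300e-01]), np.float64(2.7), 524) (array([4.3278e+02, 2.0793e+02, 7.1760e+01, 2.5000e-01]), np.float64(2.71), 259) [-138.06    1.21    0.16]
    (array([ 4.6958e+02,  9.9310e+01,  1.6096e+02, -1.5000e-01]), np.float64(3.18), 344) [-68.86 -90.24  89.36]
    (array([ 5.3721e+02,  2.6844e+02,  1.6063e+02, -2.6000e-01]), np.float64(2.5), 168) [-58.07  91.59  89.03]
scene (array([567.86, 160.3 ,  71.12,  -2.86]), np.float64(2.0), 416) (array([436.72, 204.83,  71.24,  -2.09]), np.float64(2.04), 878) [-1.3849e+02 -3.0000e-01  1.2000e-01]
    (array([471.76,  96.75, 161.6 ,  -2.53]), np.float64(2.61), 281) [-70.37 -91.23  90.48]
    (array([530.21, 269.46, 161.44,  -2.32]), np.float64(2.58), 376) [-70.95  91.1   90.32]
[434.89 207.38   5.68] [-6.07  2.91 -1.02]
[434.89 207.38   5.68] [-6.07  2.91 -1.02] 19.62
top (array([5.6348e+02, 1.6281e+02, 7.1540e+01, 4.0000e-02]), np.float64(2.74), 513) (array([4.3347e+02, 2.0947e+02, 7.1510e+01, 2.0000e-01]), np.float64(3.0), 259) [-1.3809e+02  3.0900e+00 -3.0000e-02]
    (array([4.7026e+02, 9.9040e+01, 1.6109e+02, 3.2000e-01]), np.float64(3.02), 347) [-68.23 -90.01  89.55]
    (array([ 5.3697e+02,  2.6858e+02,  1.6052e+02, -3.4000e-01]), np.float64(2.65), 165) [-58.64  91.93  88.98]
scene (array([567.38, 160.42,  71.27,  -2.72]), np.float64(2.03), 419) (array([436.47, 205.03,  71.57,  -1.87]), np.float64(2.01), 879) [-138.3     0.21    0.3 ]
    (array([473.19,  96.18, 161.28,  -2.79]), np.float64(2.44), 279) [-68.57 -91.08  90.01]
    (array([530.17, 269.49, 161.09,  -2.29]), np.float64(2.56), 372) [-70.26  91.35  89.82]
[434.9  207.38   5.68] [-5.75  2.92 -0.72]
```

In the tool's units: -0.18 cm / 60 = -0.003, -0.12 cm / 60 = -0.002.

Call:
servo_tool([
  [[0,0,0,0,0,-0.001,0],[0,0,0,0,0,-0.002,0],[0,0,0,0,0,-0.003,0],[0,0,0,0,0,-0.003,0],[0,0,0,0,0,-0.003,0]],
])

```text
clock: 20.13
eef_pos: [434.9, 207.3, 4.5]
orientation: [-0.0, 0.812, 0.584, -0.001]
ft_force: [-7.4, 2.5, 7.0]
grip_width: 0.184
gripper_force: 60.6
```

In the tool's units: 0.1 cm / 60 = 0.0017, 0.05 cm / 60 = 0.0008.

Call:
servo_tool([
  [[0,0,0,0.0008,-0.0003,0,0],[0,0,0,0.0017,-0.0006,0,0],[0,0,0,0.0017,-0.0006,0,0],[0,0,0,0.0017,-0.0006,0,0]],
])

```text
clock: 20.47
eef_pos: [434.9, 207.2, 4.5]
orientation: [-0.001, 0.811, 0.585, -0.001]
ft_force: [-7.7, 2.8, 9.2]
grip_width: 0.189
gripper_force: 60.8
```

In the tool's units: 9 cm / 60 = 0.15, 8 cm / 60 = 0.1333.

Call:
servo_tool([
  [[0,0,0,0,0,0,0.22],[0,0,0,0,0,0,0.26],[0,0,0,0,0,0,0.32],[0,0,0,0,0,0,0.4],[0,0,0,0,0,0,0.45],[0,0,0,0,0,0.0083,0.45],[0,0,0,0,0,0.0333,0.45],[0,0,0,0,0,0.0833,0.45],[0,0,0,0,0,0.1333,0.45],[0,0,0,-0.0167,-0.0667,0.15,0.45]],
])

```text
clock: 21.3
eef_pos: [433.4, 177.1, 97.4]
orientation: [-0.001, 0.809, 0.587, 0.009]
ft_force: [1.8, 0.1, -0.6]
grip_width: 0.455
gripper_force: 0.0
```

In the tool's units: -34 cm / 60 = -0.5667, -32 cm / 60 = -0.5333.

Call:
servo_tool([
  [[0,0,0,0,-0.0667,0,0.45],[0,0,0,0,-0.1333,0,0.45],[0,0,0,0,-0.2,0,0.45],[0,0,0,0,-0.2667,0,0.45],[0,0,0,0,-0.3333,0,0.45],[0,0,0,0,-0.4,0,0.45],[0,0,0,0,-0.4667,0,0.45],[0,0,0,0,-0.5333,0,0.45],[0,0,0,0,-0.5667,0,0.45],[0,0,0,0,-0.5667,0,0.45]],
])

```text
clock: 22.13
eef_pos: [426.8, -179.8, 94.0]
orientation: [0.002, 0.815, 0.579, -0.001]
ft_force: [0.9, 0.1, 0.3]
grip_width: 0.448
gripper_force: 0.0
```

```bash
python3 - <<'E'
from q import *
for i in range(3): both((434,207.5,71.4),20,200,extra=[((469.5,99.2,161.2),120),((528.5,271,161.2),120)])
c=camera("scene"); cv2.imwrite("pics/s4.png",cv2.resize(c["image"][210:300,195:330],(800,533),interpolation=cv2.INTER_CUBIC)[...,::-1])
E
```

```text
[ 426.82 -179.8    94.02] [0.95 0.09 0.34] 22.13
top (array([5.6365e+02, 1.6347e+02, 7.1500e+01, 2.0000e-02]), np.float64(2.72), 512) (array([ 4.3296e+02,  2.0701e+02,  7.1480e+01, -2.0000e-02]), np.float64(2.66), 546) [-1.3775e+02 -1.8000e-01 -2.0000e-02]
    (array([ 4.7030e+02,  9.8960e+01,  1.6129e+02, -9.0000e-02]), np.float64(3.28), 343) [-68.06 -90.8   89.79]
    (array([528.5 , 271.14, 161.41,   0.56]), np.float64(3.07), 329) [-67.5   90.95  89.91]
scene (array([567.72, 160.23,  71.59,  -2.76]), np.float64(1.96), 601) (array([436.65, 204.81,  71.49,  -2.08]), np.float64(1.83), 909) [-1.3844e+02  9.0000e-01 -1.0000e-01]
    (array([471.78,  96.75, 161.58,  -2.89]), np.float64(2.65), 299) [-70.98 -90.53  89.99]
    (array([531.31, 268.98, 161.31,  -2.59]), np.float64(2.43), 373) [-68.89  91.69  89.72]
[ 427.5  -173.85   93.99] [0.14 0.93 0.41]
[ 427.5  -173.85   93.99] [0.14 0.93 0.41] 22.23
top (array([ 5.6358e+02,  1.6304e+02,  7.1570e+01, -5.0000e-02]), np.float64(2.76), 521) (array([ 4.3287e+02,  2.0716e+02,  7.1420e+01, -8.0000e-02]), np.float64(2.71), 543) [-137.95    0.5
[... 793 characters left out ...]
2e+02, 7.1460e+01, 1.6000e-01]), np.float64(2.78), 547) [-1.3797e+02  1.0000e-01 -9.0000e-02]
    (array([4.7025e+02, 9.8900e+01, 1.6121e+02, 3.0000e-02]), np.float64(3.05), 347) [-68.18 -91.23  89.66]
    (array([5.2846e+02, 2.7093e+02, 1.6153e+02, 2.8000e-01]), np.float64(3.22), 334) [-67.41  90.38  89.98]
scene (array([567.94, 160.23,  71.64,  -2.76]), np.float64(1.88), 604) (array([436.68, 204.9 ,  71.14,  -2.1 ]), np.float64(1.77), 899) [-138.65    1.05   -0.5 ]
    (array([473.13,  96.27, 161.04,  -2.58]), np.float64(2.63), 298) [-69.84 -90.57  89.4 ]
    (array([532.63, 268.54, 161.4 ,  -2.27]), np.float64(2.6), 380) [-67.63  91.67  89.76]
[ 427.8  -171.06   93.87] [-0.1  -1.13 -0.98]
```

View pics/s4.png

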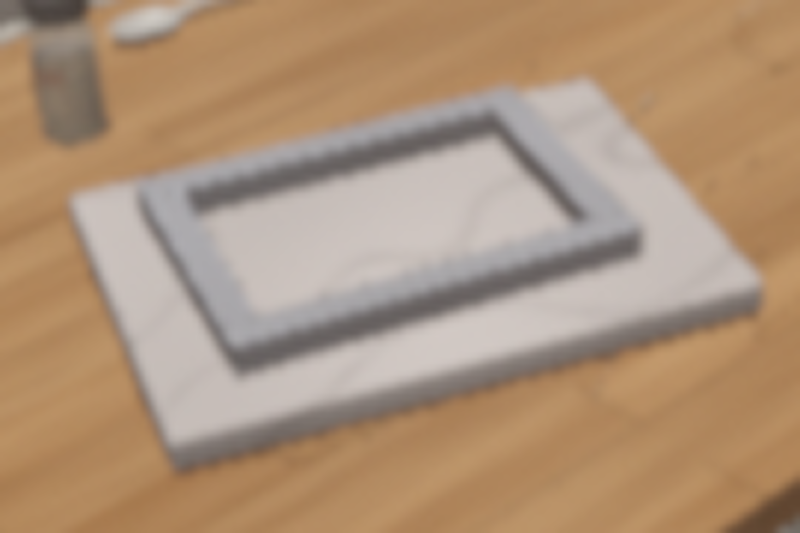

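The crop shows a closed rectangle. The corners at about (145,190), (505,95), (635,235) and (240,355) are butted, and the outer faces are in line. The fits agree to about 0.5 mm, and the arm is clear, so I'm handing in.

```bash
python3 -c "
from cell import *
print(finish_job())"
```

```text
the job is handed in; nothing more can be done
None
```

The job is handed in: both loose bars are laid and released, and by the camera fits the four bars form a closed rectangle, corners and outer faces true to about 0.5–1 mm, with the turquoise look-alike and other things untouched.

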